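# Hang the yellow desk caddy on its twin-pin stand

### The job

Before the camper drives off, pick up the yellow desk caddy and hang it on the stand: both steel pins through the two holes in its ears, ears resting on the post tops, either way round. Let go of it, and leave the grey caddy and the pen cup where they are.

Things in the scene. Friction and masses are not known exactly. Their poses are not given: they have to be found in the camera images.
- caddy: Yellow open desk caddy, 0.17-0.35 kg, loose, upright. Origin: centre of underside, z up. Sizes mm. Box 66 (x) x 100 (y) x 70 high. Grip: black centre divider over the origin, 12 thick (y) x 40 (x), top at 115; pinch across y from above. At each y end a level ear out to y +-108, 44 wide, 5 thick, underside at height 60, with a 26 diameter through hole at x 0, y +-87. Same either way round.
- stand: Fixed stand. Origin: centre of underside on the desk, z up. Sizes mm. Dark base 70 (x) x 230 (y) x 8; two blue posts at x 0, y +-87, each 36 x 40, flat tops at height 110. On each an upright steel pin, 10 diameter, 35 long, the top 17 tapered to a 5 tip. Caddy hung: ears on the post tops, its origin 50 above the stand's, its y axis along the stand's y, either way.
- plain_caddy: Bystander, to be left alone: grey caddy with the same 66 x 100 x 70 box, but a white centre grip (to 115 high) and no ears; loose, about 0.35 kg. Origin: centre of its underside, z up.
- pen_cup: Bystander, to be left alone: orange round pen cup, 76 across and 95 high, with pens and purple scissors reaching to about 180; loose, about 0.35 kg. Origin: centre of its underside, z up.
There are look-alikes about, which are no part of the job. Of the things shaped like the caddy, the yellow one is meant.

How it is judged:
By the outcome, as a careful person would: the job done as asked, in the order asked, and still so for the second after the job is handed in, with the robot touching nothing.
It also fails if it takes over 35 s, if anything falls off the work surface, if the arm or the gripper's body presses on something with over 40 N, if the wrist force passes 120 N, or if a joint passes its speed limit or range.

### The arm

A 6-joint arm with a two-finger parallel gripper is mounted at the origin on the work surface. World frame = base frame: x ahead of the robot, y to its left, z up, the work surface at z = 0. Lengths are in m, angles in degrees, forces in N, time in s.
With the tool pointing down it reaches from about 0.35 to 0.975 m from the base axis. Payload 17.4 kg.
Tool frame: the origin (TCP) lies at the very end of the fingers, on their centre line; the grasp point (between the pads) lies 19 mm behind it; z points along the fingers, y is the direction in which the jaws open and shut (so a half turn about z gives the same grasp; the last joint's range is limited). The gripper opens to 85 mm and grips with 20 to 120 N. Pads are 22 mm wide; open, the fingers measure 114 mm over their backs; the gripper's body (76 mm by 85 mm) begins 54 mm behind the grasp point. The pads swing forward as they close: fully open they stand 13 mm farther back than shut.
Start: joints at [-65.363, 6.646, 82.598, -0, 90.757, -2.166], TCP at [0.304, -0.602, 0.231] pointing down, gripper open.
Joint ranges: [-162.19, 162.19], [-47.58, 125.68], [4.15, 143.07], [-65.23, 245.23], [0.69, 171.88], [-170.13, 170.13]. Speed limits (degrees/s): [108.29, 108.29, 127.2, 180, 180, 180].

### API

Orientations are given as [roll, pitch, yaw] about the fixed x, y, z axes, in that order (R = Rz(yaw) Ry(pitch) Rx(roll)).
In Python, from plant import * gives the robot as it stands. The module is installed in compiled form; this text tells all that it offers.
- The arm moves only by the shell command python3 -m pendant 'ROWS' [OPENING]. ROWS is a JSON object of lists of equal length, an entry for each row: "travel": the shift along the world's x, y, z each as a share of 0.25 m, from -1 to 1, a list of three; "dr": the turn, a rotation vector about the world's x, y, z each as a share of 360 degrees, from -1 to 1, a list of three. A call has 1 to 20 rows; each row is the pose to reach, as a shift and turn from the pose commanded when the call began, turning the shorter way round; what a row does not reach only later rows make up. A row lasts 1/8 s, in which the tool goes at most 62.5 mm and 10.7 degrees, less where a joint would pass 70% of its speed; a pose out of reach is approached as far as the arm can. A call with a number of a shift or a turn outside -1 to 1 is refused whole. A call with a gripper value outside its range is refused whole. OPENING is the opening, from 0 (shut) to 1 (fully open), set as the call begins (- or left out, the last holds). The fingers move at their own pace and stop on an object; the grip force is fixed at half the most. Time passes only in rows, so rows that repeat a pose let the fingers close. It gives the time, the measured TCP pose, the force and the opening at its end, in the units of the state.
- read_state(): the state, without advancing time (a new reading comes with each control period).
- snapshot(name): name is "side" or "top" or "wrist"; returns the picture (480x640x3 uint8, red, green, blue); there is no depth.
- camera_model(name): a dict with "fx", "fy", "cx", "cy" (pixels), "D" ([k1, k2, p1, p2, k3] as OpenCV has them; the pictures are not rectified), "origin" and "orientation" of the camera in the world. Camera axes: x right, y up, looking along -z (the intrinsics and any distortion apply to the point x, -y, -z); pixel columns grow to the right and rows downward; lengths in m; the calibration is good to about 2 mm. A picture is of the moment at which its call begins: read the wrist's pose just before it. camera_model takes no time and is no camera call; for the wrist camera it gives the pose at the moment of the call.
- sign_off(): hands the job in, once; it reports no verdict.
The state is a dict: "time": time; "q": joint angles; "qd": joint speeds; "joint_efforts": joint torques, N m; "tcp_pos": TCP position; "ee_rot": TCP orientation; "ft_force": force on the tool from outside, world axes, zero at the start; "ft_torque": the same for the moment, N m; "grip_width": finger opening in m.
Only numpy, scipy, OpenCV 4.12 (cv2) and the standard library are available. Lean on these libraries where they do the work, as an engineer would, in place of code of your own. Each camera call takes 0.05 s, during which the arm holds its last target.

## Working session

There is one attempt and no reset: what is moved stays moved. The work goes in short steps, Python scripts to look and compute and a shell command to move; the robot and the scene stay as the last step left them, time stands still between calls to the robot, and variables do not carry over. Pictures are saved under pics/ and viewed, and the job is handed in when it is done.

```bash
mkdir -p pics
python3 - <<'E'
from plant import *
import cv2
s=read_state();print({k:s[k] for k in('time','tcp_pos','ee_rot','grip_width')})
for n in('top','side','wrist'):
    m=camera_model(n);print(n,m)
    cv2.imwrite(f'pics/{n}0.png',snapshot(n)[:,:,::-1])
E
```

```text
{'time': 0.0, 'tcp_pos': array([ 0.30427203, -0.60231653,  0.23056513]), 'ee_rot': array([-1.79932886e+02, -3.77904559e-03,  2.68030715e+01]), 'grip_width': 0.08570697733692631}
top {'fx': 616.8524867021898, 'fy': 616.8524867021898, 'cx': 317.476622439195, 'cy': 244.50827259281965, 'D': array([-0.21483143,  0.        ,  0.        ,  0.        ,  0.        ]), 'origin': array([ 0.3228197 , -0.11744775,  1.43981254]), 'orientation': array([  8.60521336,   0.92844313, -89.52096597])}
side {'fx': 484.6548488751951, 'fy': 484.6548488751951, 'cx': 317.3762971787623, 'cy': 248.48069522588813, 'D': array([-0.12799352,  0.        ,  0.        ,  0.        ,  0.        ]), 'origin': array([ 0.04780938, -0.60814244,  0.49907582]), 'orientation': array([ 56.34441807,  -0.67921502, -43.02996699])}
wrist {'fx': 413.5465444630871, 'fy': 413.5465444630871, 'cx': 327.86556881550007, 'cy': 240.6305308489498, 'D': array([-0.08378118,  0.        ,  0.        ,  0.        ,  0.        ]), 'origin': array([ 0.36408218, -0.57153149,  0.37368026]), 'orientation': array([-1.51932339e+01,  3.41860970e-02, -6.32159702e+01])}
```

View pics/top0.png

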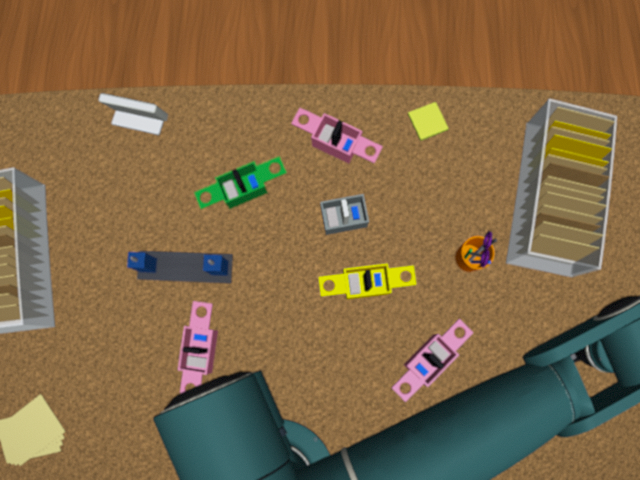

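View pics/side0.png

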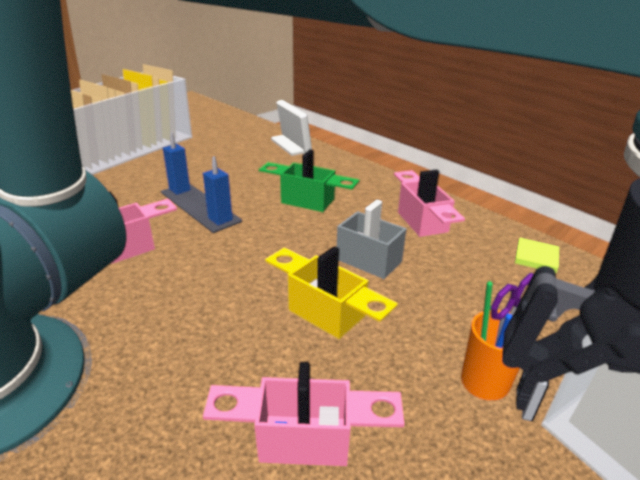

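View pics/wrist0.png

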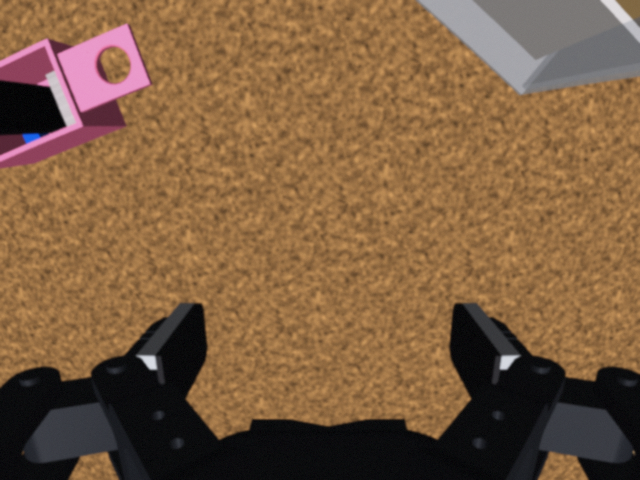

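The top view shows these caddy-shaped things:
- yellow, (368,280)
- green, (241,185)
- pink, (337,137), (197,345) and (433,360)
- grey without ears, (345,214)

The yellow one at (368,280) fits: yellow, with ears and a black divider. The stand is at (180,265), with posts at about (141,262) and (214,264). Next I'll confirm in crops and measure.

```bash
cat > h.py <<'E'
import numpy as np,cv2
from scipy.spatial.transform import Rotation as R
def ray(m,u,v):
    K=np.array([[m['fx'],0,m['cx']],[0,m['fy'],m['cy']],[0,0,1]])
    p=cv2.undistortPoints(np.array([[[u,v]]],float),K,m['D'])[0,0]
    d=R.from_euler('xyz',m['orientation'],degrees=True).apply([p[0],-p[1],-1]);return np.array(m['origin']),d
def plane(m,u,v,z):
    o,d=ray(m,u,v);return o+d*(z-o[2])/d[2]
def tri(a,b):
    (o,d),(p,e)=a,b
    t=np.linalg.lstsq(np.c_[d,-e],p-o,rcond=None)[0];A=o+d*t[0];B=p+e*t[1];return (A+B)/2,np.linalg.norm(A-B)
def proj(m,P):
    K=np.array([[m['fx'],0,m['cx']],[0,m['fy'],m['cy']],[0,0,1]])
    c=R.from_euler('xyz',m['orientation'],degrees=True).inv().apply(np.array(P)-m['origin'])
    return cv2.projectPoints(np.array([[c[0],-c[1],-c[2]]]),np.zeros(3),np.zeros(3),K,m['D'])[0].ravel()
def yellow(im):
    h=cv2.cvtColor(im,cv2.COLOR_BGR2HSV);return cv2.inRange(h,(22,150,90),(34,255,255))
def holes(mask,roi,amin=15):
    x0,y0,x1,y1=roi;mm=np.zeros_like(mask);mm[y0:y1,x0:x1]=mask[y0:y1,x0:x1]
    cs,hi=cv2.findContours(mm,cv2.RETR_CCOMP,cv2.CHAIN_APPROX_NONE);out=[]
    for c,h in zip(cs,hi[0]):
        if h[3]>=0 and cv2.contourArea(c)>amin:
            M=cv2.moments(c);out.append((M['m10']/M['m00'],M['m01']/M['m00'],cv2.contourArea(c)))
    return out
E
python3 - <<'E'
from plant import *
from h import *
t=cv2.imread('pics/top0.png');s=cv2.imread('pics/side0.png')
mt,ms=camera_model('top'),camera_model('side')
print('top',holes(yellow(t),(310,255,425,305)));print('side',holes(yellow(s),(255,240,405,340)))
h=cv2.cvtColor(t,cv2.COLOR_BGR2HSV);b=cv2.inRange(h,(108,130,50),(125,255,255))
n,l,st,ce=cv2.connectedComponentsWithStats(b)
for i in range(1,n):
    if st[i,4]>60:print(st[i],ce[i])
a=cv2.resize(t[255:305,310:425],None,fx=6,fy=6,interpolation=2);c=cv2.resize(t[240:290,120:235],None,fx=6,fy=6,interpolation=2)
cv2.imwrite('pics/crop1.png',np.vstack([a,c])[:600])
cv2.imwrite('pics/crop2.png',cv2.resize(s[120:240,150:250],None,fx=5,fy=5,interpolation=2))
E
```

```text
top [(328.5537634408602, 285.1379928315412, 93.0), (353.9759645793801, 283.31562302340285, 263.5), (405.41379310344826, 275.91379310344826, 87.0), (377.5801614763552, 279.1718569780853, 144.5), (367.1485260770975, 279.91383219954645, 147.0)]
side [(376.0659599528857, 305.8244994110718, 141.5), (283.9369369369369, 258.9801801801801, 92.5)]
[351 206   9  14  85] [354.83529412 212.24705882]
[128 252  29  21 304] [141.48026316 261.72368421]
[203 255  25  20 306] [214.59150327 264.3627451 ]
[375 274   6  12  62] [377.41935484 279.43548387]
[416 364  12  11  66] [421.39393939 368.90909091]
```

View pics/crop1.png

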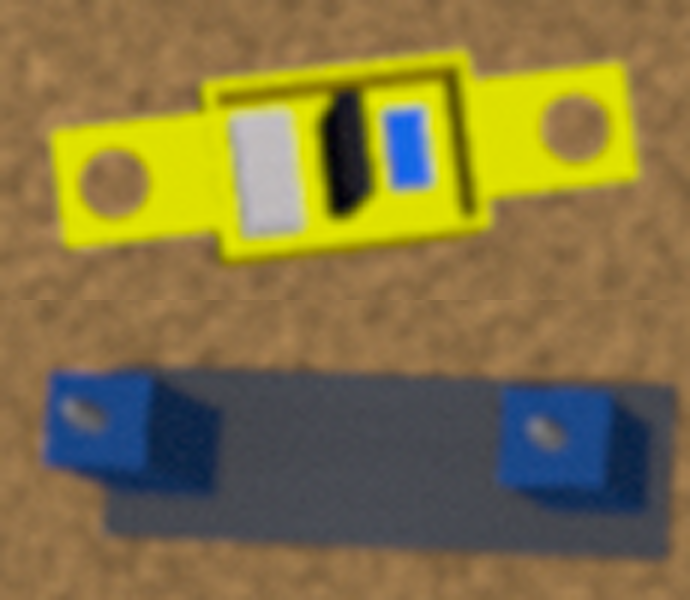

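View pics/crop2.png

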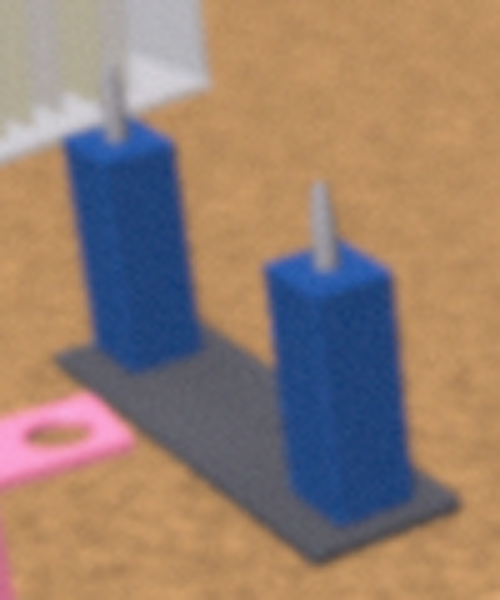

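Run:
```python
from plant import *
from h import *
t=cv2.imread('pics/top0.png');mt,ms=camera_model('top'),camera_model('side')
HT=[(328.55,285.14),(405.41,275.91)];HS=[(283.94,258.98),(376.07,305.82)]
H=[plane(mt,*p,.0625) for p in HT]
for a,b,p in zip(HT,HS,H): print('hole',p,plane(ms,*b,.0625),tri(ray(mt,*a),ray(ms,*b)))
d=H[1]-H[0];print('sep',np.linalg.norm(d),'mid',(H[0]+H[1])/2,'ang',np.degrees(np.arctan2(d[1],d[0])))
h=cv2.cvtColor(t,cv2.COLOR_BGR2HSV)
P=[]
for x0,x1 in((120,165),(195,235)):
    v=h[240:290,x0:x1,2];b=cv2.inRange(h[240:290,x0:x1],(108,130,40),(125,255,255))
    th,_=cv2.threshold(v[b>0].reshape(-1,1),0,255,cv2.THRESH_OTSU)
    m=((b>0)&(v>th)).astype(np.uint8)
    m=cv2.morphologyEx(m,cv2.MORPH_CLOSE,np.ones((5,5)))
    n,l,st,ce=cv2.connectedComponentsWithStats(m);i=1+np.argmax(st[1:,4]);
    r=cv2.minAreaRect(np.argwhere(l==i)[:,::-1].astype(np.float32))
    print(th,st[i],ce[i]+[x0,240],r)
    P.append(plane(mt,*(np.array(r[0])+[x0,240]),.110))
d=P[1]-P[0];print(P,'sep',np.linalg.norm(d),'mid',(P[0]+P[1])/2,'ang',np.degrees(np.arctan2(d[1],d[0])))
for tip,base in(((173,134),(173.2,148)),((214,156.4),(215,174))):
    print('pins side',plane(ms,*tip,.145),plane(ms,*base,.110))
# base slab
g=cv2.inRange(h,(0,0,30),(179,110,110));g[:240]=0;g[295:]=0;g[:,:125]=0;g[:,240:]=0
n,l,st,ce=cv2.connectedComponentsWithStats(g);i=1+np.argmax(st[1:,4]);r=cv2.minAreaRect(np.argwhere(l==i)[:,::-1].astype(np.float32));print(st[i],r,plane(mt,*r[0],.008))
```

```text
hole [ 0.43926882 -0.11893707  0.0625    ] [ 0.43964737 -0.11888785  0.0625    ] (array([ 0.43936637, -0.11901796,  0.0626789 ]), np.float64(0.00027697290875461914))
hole [ 0.46088315 -0.29160323  0.0625    ] [ 0.46163442 -0.2917845   0.0625    ] (array([ 0.46108784, -0.2918009 ,  0.06278447]), np.float64(0.0006519070489014037))
sep 0.17401374063619307 mid [ 0.45007599 -0.20527015  0.0625    ] ang -82.86483638948725
101.0 [  8  12  17  17 246] [136.13414634 259.80487805] ((16.0, 20.0), (16.0, 16.0), 90.0)
106.0 [  8  15  19  16 280] [211.875 262.5  ] ((17.0, 22.5), (15.0, 18.0), 90.0)
[array([0.48663006, 0.30955808, 0.11      ]), array([0.48265639, 0.13662591, 0.11      ])] sep 0.1729778158326199 mid [0.48464322 0.223092   0.11      ] ang -91.31632425691191
pins side [0.48396985 0.29406677 0.145     ] [0.48540299 0.30564967 0.11      ]
pins side [0.48180374 0.13251921 0.145     ] [0.47956513 0.13180895 0.11      ]
[ 130  250  103   34 2009] ((181.00341796875, 266.40753173828125), (101.81906127929688, 30.053464889526367), 2.121096611022949) [0.48492195 0.23059253 0.008     ]
```

Candidates confirmed. The yellow caddy at (368,280) has two ears and a black divider. Both views agree on its holes: 174 mm apart, z about 0.0625, origin (0.450,-0.205), y axis at -82.9°. The stand is at about (0.485,0.223), y axis at about -91.5°, to be refined later. Now moving above the caddy.

```bash
python3 -m pendant '{"travel":[[0.05,0.15,0],[0.11,0.3,0],[0.18,0.5,0],[0.25,0.7,0],[0.28,0.8,0],[0.292,0.8,0],[0.292,0.8,0]],"dr":[[0,0,-0.01],[0,0,-0.02],[0,0,-0.03],[0,0,-0.045],[0,0,-0.0546],[0,0,-0.0546],[0,0,-0.0546]]}'
python3 -m pendant '{"travel":[[0.05,0.15,0],[0.13,0.35,0],[0.2,0.55,0],[0.26,0.7,0],[0.29,0.78,0],[0.291,0.788,0],[0.291,0.788,0],[0.291,0.788,0]],"dr":[[0,0,0],[0,0,0],[0,0,0],[0,0,0],[0,0,0],[0,0,0],[0,0,0],[0,0,0]]}'
python3 - <<'E'
from plant import *
import cv2
m=camera_model('wrist');cv2.imwrite('pics/w1.png',snapshot('wrist')[:,:,::-1]);print(m)
from h import *
im=cv2.imread('pics/w1.png')
hs=holes(yellow(im),(0,0,640,480),100);print(hs)
for h in hs:print(plane(m,h[0],h[1],.0625))
E
```

```text
time: 1.02
tcp_pos: [0.3774, -0.4029, 0.2312]
ee_rot: [180.0, 0.0, 7.2]
ft_force: [0.6, -0.2, -0.1]
grip_width: 0.0856
time: 2.02
tcp_pos: [0.4499, -0.2065, 0.2312]
ee_rot: [-180.0, 0.0, 7.1]
ft_force: [0.8, -0.2, -0.8]
grip_width: 0.0855
{'fx': 413.5465444630871, 'fy': 413.5465444630871, 'cx': 327.86556881550007, 'cy': 240.6305308489498, 'D': array([-0.08378118,  0.        ,  0.        ,  0.        ,  0.        ]), 'origin': array([ 0.51625335, -0.19728573,  0.37419695]), 'orientation': array([-1.52069589e+01, -1.02016515e-02, -8.29364260e+01])}
[(213.42237028063798, 216.1100343226327, 825.5), (439.06967296364, 215.7170424537883, 820.5), (358.44878361075547, 200.03414425949637, 781.0)]
[ 0.44080426 -0.11745505  0.0625    ]
[ 0.46256501 -0.29065991  0.0625    ]
[ 0.46684178 -0.22693822  0.0625    ]
```

View pics/w1.png

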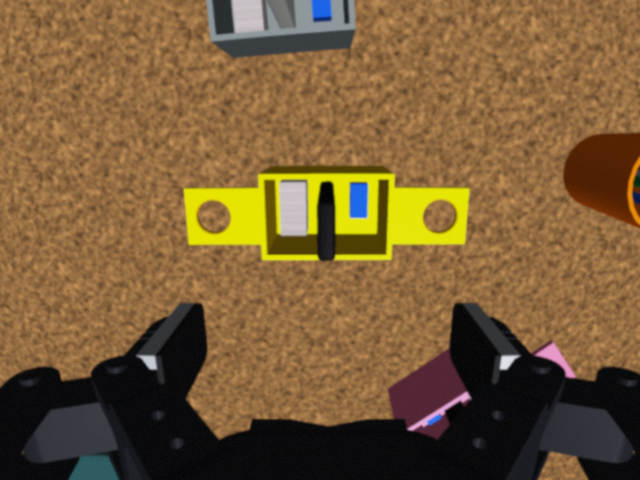

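The wrist view shows the yellow caddy centred at (327,215), with its ears level. It agrees with the top view to 1.5 mm. Descending to TCP z of about 0.080 and gripping.

```bash
python3 -m pendant '{"travel":[[0.004,0.007,-0.08],[0.004,0.007,-0.2],[0.004,0.007,-0.32],[0.004,0.007,-0.42],[0.004,0.007,-0.5],[0.004,0.007,-0.57],[0.004,0.007,-0.605],[0.004,0.007,-0.605]],"dr":[[0,0,0],[0,0,0],[0,0,0],[0,0,0],[0,0,0],[0,0,0],[0,0,0],[0,0,0]]}'
python3 -m pendant '{"travel":[[0,0,0],[0,0,0],[0,0,0],[0,0,0],[0,0,0],[0,0,0],[0,0,0],[0,0,0]],"dr":[[0,0,0],[0,0,0],[0,0,0],[0,0,0],[0,0,0],[0,0,0],[0,0,0],[0,0,0]]}' 0
```

```text
time: 3.08
tcp_pos: [0.4511, -0.2037, 0.0798]
ee_rot: [-180.0, 0.0, 7.1]
ft_force: [-0.6, 0.3, -0.6]
grip_width: 0.0853
time: 4.08
tcp_pos: [0.451, -0.2037, 0.08]
ee_rot: [-180.0, 0.0, 7.1]
ft_force: [-1.0, -0.1, -1.4]
grip_width: 0.0112
```

```bash
python3 -m pendant '{"travel":[[0,0,0.05],[0,0,0.14],[0,0,0.26],[0,0,0.4],[0,0,0.52],[0,0,0.6],[0,0,0.64],[0,0,0.64]],"dr":[[0,0,0],[0,0,0],[0,0,0],[0,0,0],[0,0,0],[0,0,0],[0,0,0],[0,0,0]]}'
python3 -m pendant '{"travel":[[0,0.06,0],[0.01,0.16,0],[0.02,0.3,0],[0.03,0.45,0],[0.05,0.6,0],[0.06,0.74,0],[0.067,0.82,0],[0.067,0.852,0],[0.067,0.852,0]],"dr":[[0,0,0],[0,0,-0.003],[0,0,-0.006],[0,0,-0.012],[0,0,-0.018],[0,0,-0.0236],[0,0,-0.0236],[0,0,-0.0236],[0,0,-0.0236]]}'
python3 -m pendant '{"travel":[[0,0.06,0],[0.01,0.16,0],[0.02,0.3,0],[0.03,0.45,0],[0.05,0.6,0],[0.06,0.74,0],[0.067,0.82,0],[0.067,0.852,0],[0.067,0.852,0],[0.067,0.852,0]],"dr":[[0,0,0],[0,0,0],[0,0,0],[0,0,0],[0,0,0],[0,0,0],[0,0,0],[0,0,0],[0,0,0],[0,0,0]]}'
python3 - <<'E'
from plant import *
import cv2
for n in('wrist','top','side'):
    cv2.imwrite(f'pics/{n}2.png',snapshot(n)[:,:,::-1]);
print(camera_model('wrist'))
E
```

```text
time: 5.08
tcp_pos: [0.4512, -0.2037, 0.2401]
ee_rot: [180.0, -0.0, 7.1]
ft_force: [-0.9, -0.4, -3.0]
grip_width: 0.0113
time: 6.2
tcp_pos: [0.4676, 0.0096, 0.2396]
ee_rot: [180.0, 0.0, -1.3]
ft_force: [-0.6, 0.5, -2.4]
grip_width: 0.0113
time: 7.45
tcp_pos: [0.4847, 0.2215, 0.2401]
ee_rot: [180.0, -0.0, -1.4]
ft_force: [-0.2, -0.7, -2.6]
grip_width: 0.0116
{'fx': 413.5465444630871, 'fy': 413.5465444630871, 'cx': 327.86556881550007, 'cy': 240.6305308489498, 'D': array([-0.08378118,  0.        ,  0.        ,  0.        ,  0.        ]), 'origin': array([0.55150271, 0.22100563, 0.3832574 ]), 'orientation': array([-1.51721045e+01, -4.38383271e-03, -9.14176713e+01])}
```

View pics/wrist2.png

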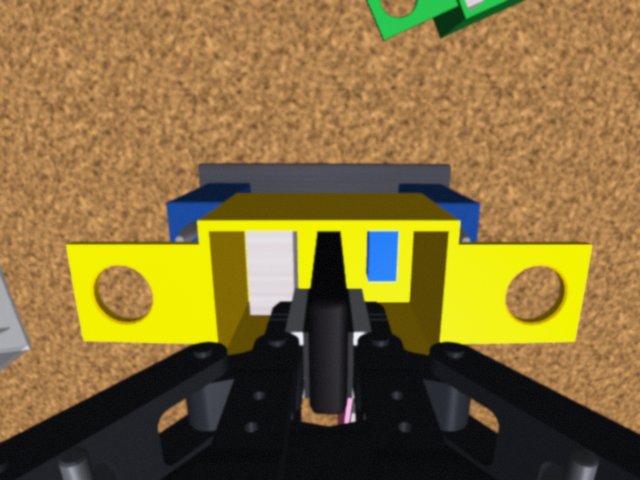

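View pics/side2.png

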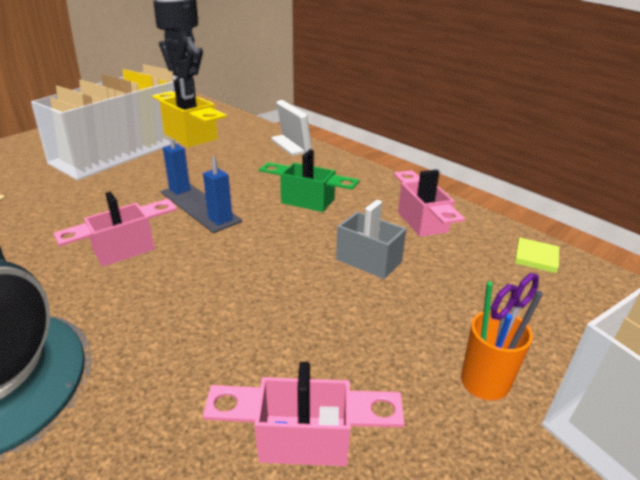

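View pics/top2.png

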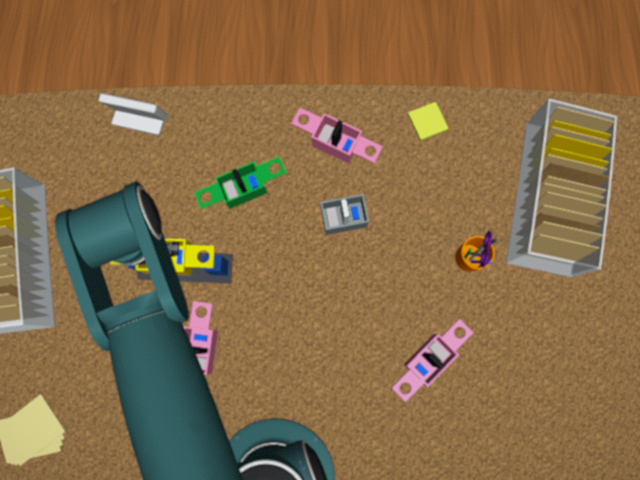

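The wrist view shows the caddy level in the grip, with holes at (123,293) and (535,295). The stand base's far edge is at row ~164, columns 199–450, and the pins are at about (187,233) and (465,238). I'll measure holes against stand.

Run:
```python
from plant import *
from h import *
im=cv2.imread('pics/wrist2.png');m=camera_model('wrist')
hs=sorted(holes(yellow(im),(60,235,600,350),300));hs=[hs[0],hs[-1]];print(hs)
P=[plane(m,h[0],h[1],.2225) for h in hs];d=P[1]-P[0];print('holes',P,np.linalg.norm(d),(P[0]+P[1])/2,np.degrees(np.arctan2(d[1],d[0])))
g=cv2.cvtColor(im,cv2.COLOR_BGR2HSV);b=cv2.inRange(g,(0,0,30),(179,115,110));b[:150]=0;b[183:]=0;b[:,:185]=0;b[:,465:]=0
pts=[]
for c in range(215,440,5):
    r=np.flatnonzero(b[:,c]);pts.append((c,r[0]-.5))
L=np.array([plane(m,c,r,.008) for c,r in pts]);f=np.polyfit(L[:,1],L[:,0],1);print('edge slope deg',np.degrees(np.arctan(f[0])))
ends=[]
for r in range(168,182):
    c=np.flatnonzero(b[r]);ends.append((c[0]-.5,c[-1]+.5,r))
e=np.median(np.array(ends),0);A,B=plane(m,e[0],e[2],.008),plane(m,e[1],e[2],.008)
ym=(A[1]+B[1])/2;print(e,A,B,'len',A[1]-B[1],'edge x',np.polyval(f,ym),'stand centre x',np.polyval(f,ym)-.035)
# top picture base
t=cv2.imread('pics/top2.png');mt=camera_model('top')
print('top holes',[(h,plane(mt,h[0],h[1],.2225)) for h in holes(yellow(t),(185,240,220,275))])
t=t[225:295,100:250];w=im[150:350,50:610]
cv2.imwrite('pics/crop3.png',np.vstack([cv2.resize(t,(750,350),interpolation=2),cv2.resize(w,(750,250))]))
```

```text
[(124.4617214532872, 292.032223183391, 2312.0), (532.9136013686912, 292.36819218705443, 2338.0)]
holes [array([0.48735056, 0.30941365, 0.2225    ]), array([0.4828678 , 0.13509435, 0.2225    ])] 0.1743769265927727 [0.48510918 0.222254   0.2225    ] -91.47308125860592
edge slope deg 1.6533371470260971
[198.5 449.5 174.5] [0.51504385 0.33967711 0.008     ] [0.50933193 0.11136341 0.008     ] len 0.22831370650148858 edge x 0.5220915565644488 stand centre x 0.4870915565644488
top holes [((203.3242542153048, 256.5823605706874, 128.5), array([0.48096755, 0.13325747, 0.2225    ]))]
```

View pics/crop3.png

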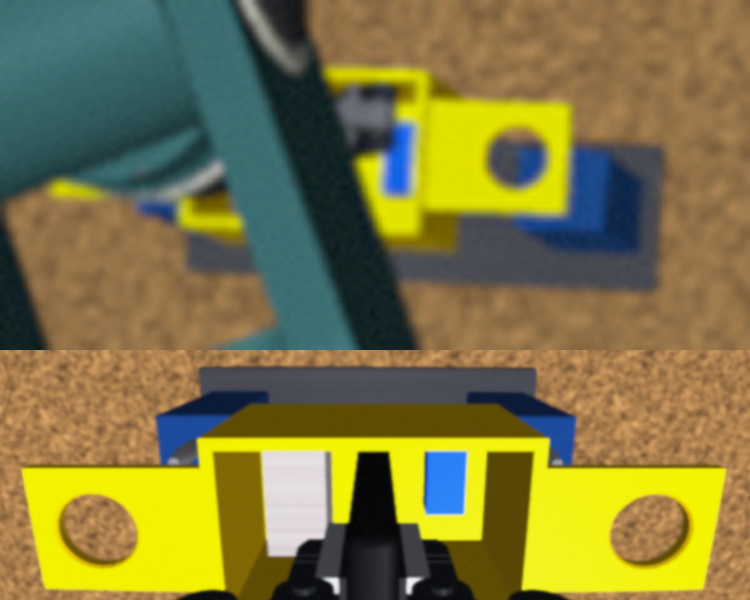

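Both cameras agree that the stand lies about +2 mm in x and +3.5 mm in y from the holes, with the yaw within 0.3°. I'll correct that and lower until the ears are just over the pin tips, then look again.

```bash
python3 -m pendant '{"travel":[[0.008,0.014,-0.03],[0.008,0.014,-0.09],[0.008,0.014,-0.15],[0.008,0.014,-0.21],[0.008,0.014,-0.25],[0.008,0.014,-0.28],[0.008,0.014,-0.28],[0.008,0.014,-0.28]],"dr":[[0,0,-0.0006],[0,0,-0.0006],[0,0,-0.0006],[0,0,-0.0006],[0,0,-0.0006],[0,0,-0.0006],[0,0,-0.0006],[0,0,-0.0006]]}'
python3 - <<'E'
from plant import *
from h import *
a=snapshot('wrist')[:,:,::-1];b=snapshot('side')[:,:,::-1];c=snapshot('top')[:,:,::-1]
cv2.imwrite('pics/crop4.png',np.vstack([cv2.resize(a[200:400,60:600],(800,296)),np.hstack([cv2.resize(b[90:240,130:260],(260,300),interpolation=2),cv2.resize(c[225:295,120:246],(540,300),interpolation=2)])]))
E
```

```text
time: 8.6
tcp_pos: [0.4868, 0.2258, 0.1706]
ee_rot: [-180.0, -0.0, -1.6]
ft_force: [-0.2, 0.5, -2.0]
grip_width: 0.0111
```

View pics/crop4.png

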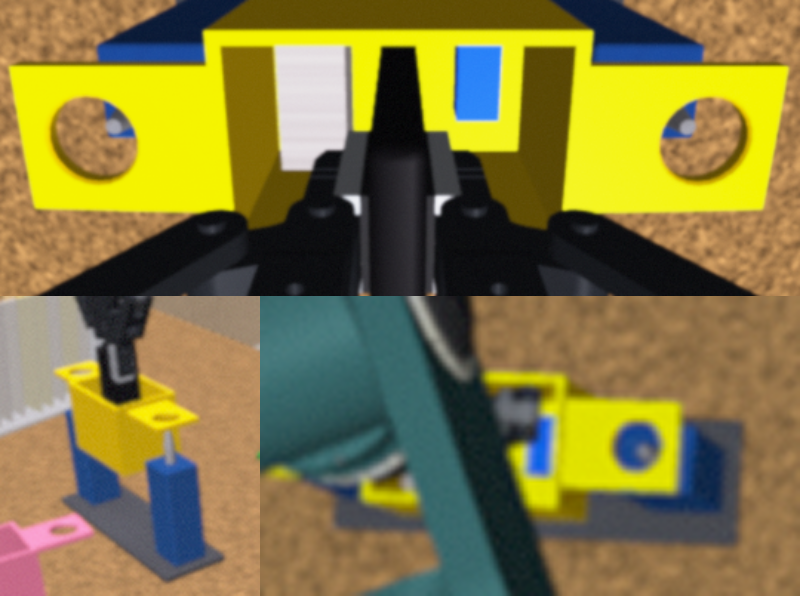

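The pin tips are visible inside both holes, at wrist crop (115,128) and (688,128). Checking the offset numerically.

Run:
```python
from plant import *
from h import *
m=camera_model('wrist')
for c in((115,128),(688,128)):print('pin',plane(m,60+c[0]*.675,200+c[1]*200/296,.144))
for c in((93,139),(705,139)):print('hole',plane(m,60+c[0]*.675,200+c[1]*200/296,.153))
```

```text
pin [0.48872797 0.31186836 0.144     ]
pin [0.48392826 0.13891621 0.144     ]
hole [0.48889398 0.31441138 0.153     ]
hole [0.48401194 0.13799081 0.153     ]
```

Offset is under 1 mm, so I'll lower straight down onto the posts.

```bash
python3 -m pendant '{"travel":[[0,-0.002,-0.02],[0,-0.002,-0.05],[0,-0.002,-0.08],[0,-0.002,-0.105],[0,-0.002,-0.125],[0,-0.002,-0.14],[0,-0.002,-0.15],[0,-0.002,-0.156],[0,-0.002,-0.16],[0,-0.002,-0.162],[0,-0.002,-0.162]],"dr":[[0,0,0],[0,0,0],[0,0,0],[0,0,0],[0,0,0],[0,0,0],[0,0,0],[0,0,0],[0,0,0],[0,0,0],[0,0,0]]}'
python3 - <<'E'
from plant import *
from h import *
a=snapshot('wrist')[:,:,::-1];b=snapshot('side')[:,:,::-1]
cv2.imwrite('pics/crop5.png',np.hstack([cv2.resize(a[200:400,60:600],(500,300)),cv2.resize(b[90:240,130:260],(260,300),interpolation=2)]))
E
```

```text
time: 10.12
tcp_pos: [0.4868, 0.2252, 0.1299]
ee_rot: [-180.0, -0.0, -1.6]
ft_force: [-1.5, -1.8, 0.9]
grip_width: 0.0115
```

View pics/crop5.png

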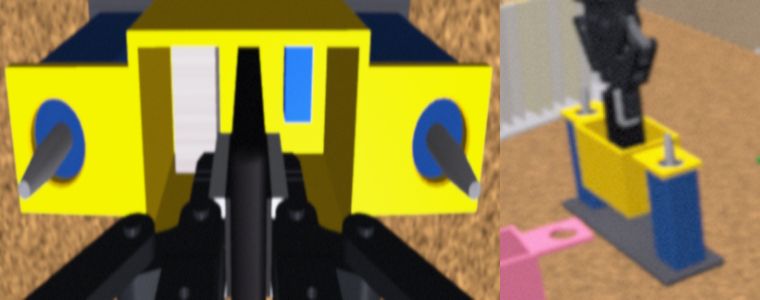

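Both pins are through the holes, at crop (45,150) and (452,155), and the ears are on the posts. The force changed sign, which means the stand carries the load. Releasing with a partial opening, then retreating up.

```bash
python3 -m pendant '{"travel":[[0,0,0],[0,0,0],[0,0,0],[0,0,0],[0,0,0],[0,0,0]],"dr":[[0,0,0],[0,0,0],[0,0,0],[0,0,0],[0,0,0],[0,0,0]]}' 0.5
python3 -m pendant '{"travel":[[0,0,0.03],[0,0,0.08],[0,0,0.16],[0,0,0.26],[0,0,0.38],[0,0,0.48],[0,0,0.54],[0,0,0.56],[0,0,0.56]],"dr":[[0,0,0],[0,0,0],[0,0,0],[0,0,0],[0,0,0],[0,0,0],[0,0,0],[0,0,0],[0,0,0]]}'
python3 - <<'E'
from plant import *
from h import *
for n in('wrist','side','top'):cv2.imwrite(f'pics/{n}6.png',snapshot(n)[:,:,::-1])
m=camera_model('wrist');a=cv2.imread('pics/wrist6.png')
for h in holes(yellow(a),(0,0,640,480),80):print(h,plane(m,h[0],h[1],.1125))
a,b,c=[cv2.imread(f'pics/{n}6.png') for n in('wrist','side','top')]
cv2.imwrite('pics/crop6.png',np.vstack([np.hstack([cv2.resize(a,(400,300)),cv2.resize(b,(400,300))]),np.hstack([cv2.resize(c,(400,300)),cv2.resize(b[80:240,100:313],(400,300))])]))
E
```

```text
time: 10.98
tcp_pos: [0.4866, 0.2253, 0.1296]
ee_rot: [-180.0, -0.0, -1.6]
ft_force: [0.2, 0.2, 0.3]
grip_width: 0.0426
time: 12.1
tcp_pos: [0.4865, 0.2253, 0.2693]
ee_rot: [180.0, 0.0, -1.6]
ft_force: [0.0, -0.8, -0.6]
grip_width: 0.0426
(444.96022918773167, 221.1076845298281, 989.0) [0.48453355 0.13882745 0.1125    ]
(210.9991487912836, 221.1956077630235, 979.0) [0.48931098 0.31313054 0.1125    ]
(385.7128514056225, 218.9750430292599, 581.0) [0.48730758 0.18321382 0.1125    ]
(360.8980582524272, 204.4126213592233, 824.0) [0.4987183  0.20152894 0.1125    ]
(293.66129032258067, 212.35836114200964, 1798.0) [0.49416147 0.25108292 0.1125    ]
```

View pics/crop6.png

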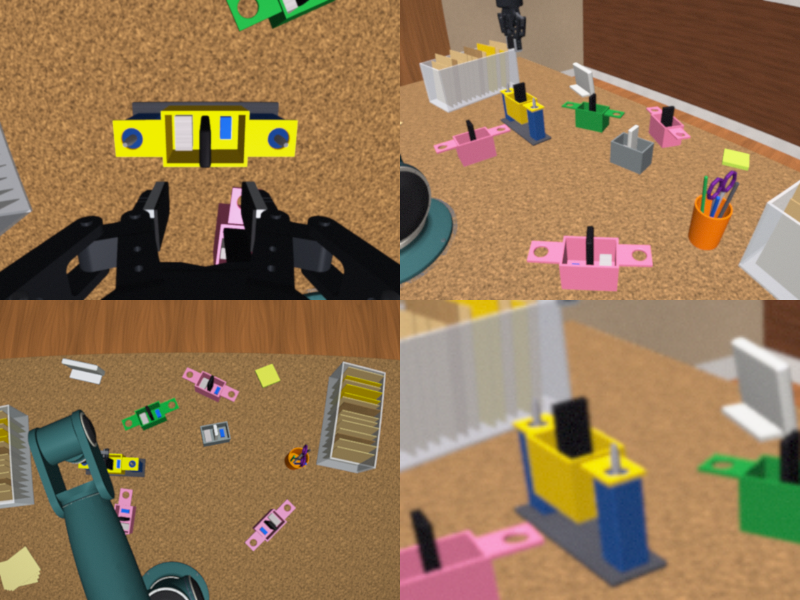

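The caddy hangs level with both pins through. Its holes measure 174.4 mm apart at ear height 0.1125, so it is seated. The gripper is clear and the bystanders look unmoved.

```bash
python3 -c "
from plant import *
print(sign_off(),read_state()['time'])"
```

```text
the job is handed in; nothing more can be done
the job is handed in; nothing more can be done
```

The yellow caddy is hanging on the stand, and I handed the job in at about 12.3 s. I gripped it by its black divider, lowered it over the pins and let go. The gripper then backed off 140 mm above it.

- **Fit:** the last pictures show both pins through the ear holes and the ears flat on the post tops. The holes measured 174.4 mm apart at the hung height, against 174 mm expected.
- **Forces:** the wrist read no more than 3 N at the end of any move, and under 1 N after I let go.
- **Bystanders:** the grey caddy and the pen cup look unmoved in the last pictures; I did not measure them.
- **Disagreement:** the first top-view estimate put the stand about 2–3 mm from where the closer views did. I corrected for that before lowering, and the last check above the pins showed under 1 mm of offset.

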